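# Fit the missing guide shaft to a tube welder's clamp slide

### The job

The slide unit of the tube welder has two lanes, each with a tube clamp between two bearings, and only one lane still has its guide shaft. Take the spare shaft from the clear tray and slide it, tip first, into the lane that has none, through the first bearing, the clamp and the second bearing, until the shoulder of its blue grip comes up to the first bearing. Finish still holding the shaft there by its grip, gripper closed on it, so that a colleague can tighten the screws, and leave the screwdriver, jar and bracket where they are.

Things in the scene. Friction and masses are not known exactly. Their poses are not given: they have to be found in the camera images.
- shaft: Spare guide shaft, about 0.12 kg: steel rod 10 mm thick, 130 mm long, with a blue cylindrical grip 16 mm thick, 44 mm long behind it on the same axis. Origin on the axis at the shoulder where they meet; +y runs along the rod to the tip. It starts level in the tray's V rests, axis 40 mm above the table.
- shaft_tip (a point): Point on the shaft's axis at the end of its tip, 130 mm from the shoulder. The last 4 mm taper to 6 mm diameter.
- shaft_grip (a point): Point on the shaft's axis in the middle of the blue grip, 22 mm behind the shoulder; more than 25 mm is clear around it at the start.
- tray: Fixed clear tray, 100 mm (x) by 220 mm (y), rim 14 mm high; origin at the centre of its underside. Two grey V rests under the bare rod, 14 mm thick, centred at y = -20 and +60 mm, rise to 44 mm. The shaft starts along the tray's y axis, tip to +y, shoulder at y = -50 to -40 mm.
- slide_unit: Slide unit, fixed: base plate 176 (x) by 236 mm (y), top 12 mm above the table; four aluminium bearing blocks, tops 78 mm above the table; a grey drive housing 93 mm high closes the +y end. Two lanes along y, at x = -50 (front) and +50 mm (rear), each with bearings at y = -50 and +50 mm. Origin amid the four bearings at table height. Shafts go in from -y towards +y.
- mouth_front (a point): Centre of the bore's mouth on the outer (-y) face of the first bearing in the front lane, the one nearer the robot, 55 mm above the table. Axes as the slide unit's: +y runs along the bores, inwards. First bearing y = 0 to 16 mm, clamp 38 to 78, second bearing 100 to 116, drive housing from 153. Blocks 36 mm wide. Bearing bores 12 mm, chamfered at the -y side; clamp bore 15 mm.
- mouth_rear (a point): The same point of the rear lane, the one farther from the robot; same axes and distances.
- fitted_clamp: Black tube clamp that still has its shaft (its blue grip sticks out 44 mm at -y), fixed, top 99 mm above the table; origin under it on the base plate, midway between its bearings. It is in the front or the rear lane: the mouth 58 mm from it is taken, the one about 116 mm away is of the open lane, where a like clamp, fixed, has no shaft.
- screwdriver: Loose red-handled screwdriver lying on the table, bystander. Its handle points to its own -x.
- grease_jar: Loose white jar with a green cap, 48 mm in diameter, 50 mm high, bystander. Origin at the centre of its underside.
- bracket: Loose steel angle bracket, 50 mm by 70 mm, one leg 45 mm high, bystander. Origin at the centre of its underside.
Mind the look-alikes: they are no part of the job. Several things have the shape of the shaft; the one meant has the colours described above.

How it is judged:
On the way, in this order (a step that is already met when the one before it is completed fails the run):
1. the tip has come through the first bearing of the open lane, on its axis, and is not yet in the second one (((x of shaft_tip in the frame of mouth_front between -0.006 and 0.006 m and z of shaft_tip in the frame of mouth_front between -0.006 and 0.006 m and y of shaft_tip in the frame of mouth_front between 0.02 and 0.098 m and angle between the y axis of shaft and the y axis of mouth_front, either way round below 0.15 rad) or (x of shaft_tip in the frame of mouth_rear between -0.006 and 0.006 m and z of shaft_tip in the frame of mouth_rear between -0.006 and 0.006 m and y of shaft_tip in the frame of mouth_rear between 0.02 and 0.098 m and angle between the y axis of shaft and the y axis of mouth_rear, either way round below 0.15 rad))), for 0.1 s.
2. the tip has come out of the second bearing as well (((x of shaft_tip in the frame of mouth_front between -0.004 and 0.004 m and z of shaft_tip in the frame of mouth_front between -0.004 and 0.004 m and y of shaft_tip in the frame of mouth_front above 0.118 m and angle between the y axis of shaft and the y axis of mouth_front, either way round below 0.06 rad) or (x of shaft_tip in the frame of mouth_rear between -0.004 and 0.004 m and z of shaft_tip in the frame of mouth_rear between -0.004 and 0.004 m and y of shaft_tip in the frame of mouth_rear above 0.118 m and angle between the y axis of shaft and the y axis of mouth_rear, either way round below 0.06 rad))), for 0.1 s.
At the end, for the whole second after the job is handed in: The shaft spans both bearings of the lane that had none, within 3 mm and 0.04 rad of the bores' axis, shoulder no more than 6 mm short of the first bearing, tip out of the second one; the fingers still hold it (over 3 N) by the grip, and it is at rest (((x of shaft_tip in the frame of mouth_front between -0.003 and 0.003 m and z of shaft_tip in the frame of mouth_front between -0.003 and 0.003 m and x of shaft in the frame of mouth_front between -0.003 and 0.003 m and z of shaft in the frame of mouth_front between -0.003 and 0.003 m and y of shaft in the frame of mouth_front above -0.006 m and y of shaft_tip in the frame of mouth_front above 0.118 m and angle between the y axis of shaft and the y axis of mouth_front, either way round below 0.04 rad) or (x of shaft_tip in the frame of mouth_rear between -0.003 and 0.003 m and z of shaft_tip in the frame of mouth_rear between -0.003 and 0.003 m and x of shaft in the frame of mouth_rear between -0.003 and 0.003 m and z of shaft in the frame of mouth_rear between -0.003 and 0.003 m and y of shaft in the frame of mouth_rear above -0.006 m and y of shaft_tip in the frame of mouth_rear above 0.118 m and angle between the y axis of shaft and the y axis of mouth_rear, either way round below 0.04 rad)) and contact force between the fingers and shaft above 3 N and distance between the grasp point and shaft_grip below 0.035 m and linear speed of shaft below 0.02 m/s); the arm keeps its last pose, push and grip.
It fails at once if the screwdriver is shoved away (over 30 mm) (distance of screwdriver from where it was at the start of the episode above 0.03 m).
It fails at once if the jar is shoved away (over 30 mm) (distance of grease_jar from where it was at the start of the episode above 0.03 m).
It fails at once if the bracket is shoved away (over 30 mm) (distance of bracket from where it was at the start of the episode above 0.03 m).
It also fails if it takes over 48 s, if anything falls off the work surface, if the arm or the gripper's body presses on something with over 40 N, if the wrist force passes 120 N, or if a joint passes its speed limit or range.

### The arm

A 6-joint arm with a two-finger parallel gripper is mounted at the origin on the work surface. World frame = base frame: x ahead of the robot, y to its left, z up, the work surface at z = 0. Lengths are in m, angles in rad, forces in N, time in s.
With the tool pointing down it reaches from about 0.35 to 0.875 m from the base axis. Payload 4.2 kg.
Tool frame: the origin (TCP) lies midway between the tips of the shut fingers; the grasp point (between the pads) lies 19 mm behind it; z points along the fingers, y is the line along which they close (so a half turn about z gives the same grasp; the last joint's range is limited). The gripper opens to 87 mm and grips with 3 to 60 N. Pads are 19 mm wide; open, the fingers measure 117 mm over their backs; the gripper's body (75 mm by 190 mm) begins 51 mm behind the grasp point.
Start: joints at [-0.862, 0.385, 0.008, 0, -1.194, -0.259], TCP at [0.272, -0.563, 0.223] pointing down, gripper open.
Joint ranges: [-3.14, 3.14], [-1.21, 2.06], [-1.07, 1.41], [-3.16, 2.05], [-2.99, -0.16], [-3.1, 3.1]. Speed limits (rad/s): [2.79, 2.79, 3.14, 3.14, 3.14, 3.14].

### API

Orientations are given as a rotation vector (axis times angle).
In Python, from plant import telemetry, get_image, camera_params, ticket, find_in, silhouettes gives the robot as it stands.
- The arm moves only by the tool send_rows, never from a script. Its argument "rows" is a list of rows, each a list of 2 entries, a list of its own where there are three numbers: the shift along the tool's x, y, z in fractions of the full range, 1 being 500 mm, then the turn about the tool's z in shares of 2 rad (1.0 is 2 rad). A call has 1 to 20 rows; each row is the pose to reach, as a shift and turn from the pose commanded when the call began, along the tool's axes at that moment; what a row does not reach only later rows make up. A row lasts 1/10 s, in which the tool goes at most 50 mm and 8.59 degrees, less where a joint would pass 70% of its speed; a pose out of reach is approached as far as the arm can. Shift and turn numbers lie between -1 and 1, and a call with a number outside is refused. A call with a gripper value outside its range is refused whole. "jaw" is the opening, from -1 (shut) to 1 (fully open), set as the call begins (left out, the last holds). The fingers move at their own pace and stop on an object; the grip force is fixed at half the most. Time passes only in rows, so rows that repeat a pose let the fingers close. It gives the time, the measured TCP pose, the force, the opening and the grip force at its end, in the units of the state.
- telemetry.state(): the state, without advancing time (a new reading comes with each control period).
- get_image(name): name is "side" or "top" or "wrist"; returns the picture (384x512x3 uint8, red, green, blue); there is no depth.
- camera_params(name): a dict with "camera_matrix" (3x3 intrinsics, pixels), "xyz" and "rotation" of the camera in the world. Camera axes: x right, y down, z forward; pixel columns grow to the right and rows downward; lengths in m; the calibration is good to about 2 mm. A picture is of the moment at which its call begins: read the wrist's pose just before it. camera_params takes no time and is no camera call; for the wrist camera it gives the pose at the moment of the call.
- ticket.sign_off(): hands the job in; it is judged then, once.
Trained networks look in the newest picture that a camera, given by its name, has taken for a name from the list of things; names that differ only in an ending like _2 or _b are one class to them, and where a whole thing is asked for, a point or a joint stands for the part that bears it (a point fixed in the world has none). Each returns a list of dicts, best first, with "conf" (0 to 1); they miss things now and then, are a little off and sometimes report something else, mostly with a low value. They report only what shows in the picture. A call takes as long as a camera call. They do not tell look-alikes from the thing itself.
- find_in(camera, target): "extent" ([left, top, right, bottom] in pixels, round what is visible of it).
- silhouettes(camera, target): "mask" (384x512 bool, what is visible of it) and "extent" ([left, top, right, bottom] in pixels, round what is visible of it).
The state is a dict: "time_s": time; "joint_pos": joint angles; "joint_vel": joint speeds; "joint_torque": joint torques, N m; "ee_pos": TCP position; "ee_rot": TCP orientation; "ft_force": force on the tool from outside, world axes, zero at the start; "moment": the same for the moment, N m; "opening": opening from 0.0 (shut) to 1.0 (fully open); "grip_force": force on a finger pad.
Only numpy, scipy, OpenCV 4.12 (cv2) and the standard library are available. Lean on these libraries where they do the work, as an engineer would, in place of code of your own. Each camera call takes 0.05 s, during which the arm holds its last target. There are 200 camera calls.

## Working session

There is one attempt and no reset: what is moved stays moved. The work goes in short steps, Python scripts to look and compute and a tool call to move; the robot and the scene stay as the last step left them, time stands still between calls to the robot, and variables do not carry over. Pictures are saved under pics/ and viewed, at most 10 in all, crops included, and the job is handed in when it is done.

Besides the shell and the picture viewer there is one more tool, called after ">>>" as name(argument=value, ...) on one line, values as JSON. send_rows: Moves the arm, as the interface text tells. Its arguments: {"type":"object","properties":{"rows":{"type":"array","items":{"type":"array"}},"jaw":{"type":"number"}},"required":["rows"]}

```bash
ls; mkdir -p pics
python3 - <<'E'
from plant import telemetry,get_image,camera_params
import cv2
s=telemetry.state(); print({k:s[k] for k in('time_s','ee_pos','ee_rot','opening')})
for n in('side','top'):
    cv2.imwrite(f'pics/{n}0.png',get_image(n)[:,:,::-1]); print(n,camera_params(n))
print(camera_params('wrist'))
E
```

```text
pics
{'time_s': 0.0, 'ee_pos': array([ 0.27150705, -0.5622898 ,  0.22147493]), 'ee_rot': array([ 0.70020236, -3.06199831, -0.00325567]), 'opening': 0.9985306660531613}
side {'camera_matrix': array([[403.29944897,   0.        , 259.96622414],
       [  0.        , 403.29944897, 192.86449174],
       [  0.        ,   0.        ,   1.        ]]), 'xyz': array([0.11615684, 0.93198889, 0.72607428]), 'rotation': array([-0.49081294,  2.55582086, -1.43352855])}
top {'camera_matrix': array([[365.75478647,   0.        , 252.00299546],
       [  0.        , 365.75478647, 191.33478506],
       [  0.        ,   0.        ,   1.        ]]), 'xyz': array([ 0.38223875, -0.06150555,  0.9881998 ]), 'rotation': array([-2.13788037,  2.11170673, -0.12684896])}
{'camera_matrix': array([[293.20561702,   0.        , 251.66508759],
       [  0.        , 293.20561702, 189.30329376],
       [  0.        ,   0.        ,   1.        ]]), 'xyz': array([ 0.19876678, -0.59801603,  0.38458462]), 'rotation': array([1.57371014, 2.50413671, 0.38364313])}
```

View pics/top0.png

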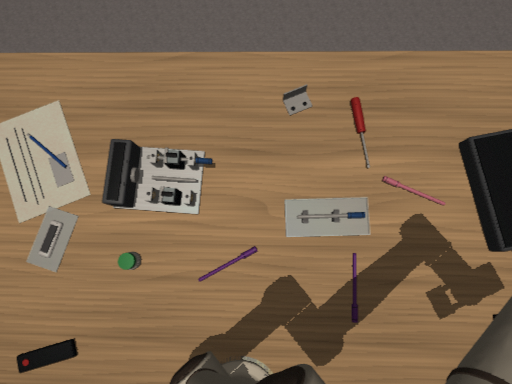

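View pics/side0.png

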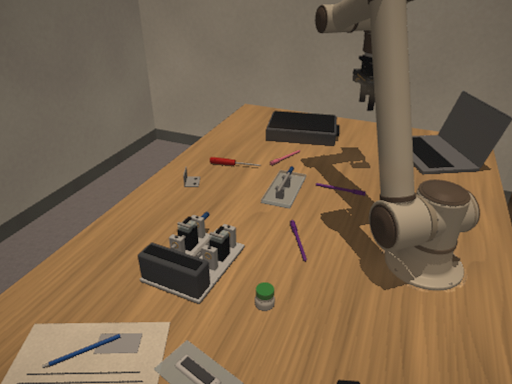

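The top view shows the tray with the blue-gripped shaft, grip at (356,215) and tip at about (298,216). The slide unit is at (160,180), and its rear lane carries the grip at (203,160), so the front lane is open. Next I'll take rough positions.

```bash
cat > h.py <<'E'
import numpy as np,cv2
from scipy.spatial.transform import Rotation as R
from plant import telemetry,get_image,camera_params,find_in,silhouettes
def ray(c,uv):
    K=c['camera_matrix'];r=R.from_rotvec(c['rotation']).as_matrix()
    return r@np.linalg.solve(K,[uv[0],uv[1],1.])
def onz(c,uv,z):
    d=ray(c,uv);return c['xyz']+d*(z-c['xyz'][2])/d[2]
def proj(c,P):
    p=R.from_rotvec(c['rotation']).inv().apply(np.atleast_2d(P)-c['xyz'])@c['camera_matrix'].T
    return p[:,:2]/p[:,2:]
def tri(cs,uvs):
    A=np.zeros((3,3));b=np.zeros(3)
    for c,u in zip(cs,uvs):
        d=ray(c,u);d/=np.linalg.norm(d);M=np.eye(3)-np.outer(d,d);A+=M;b+=M@c['xyz']
    return np.linalg.solve(A,b)
E
python3 - <<'E'
from h import *
np.set_printoptions(precision=4,suppress=True)
w=camera_params('wrist');rw=R.from_rotvec(w['rotation']).as_matrix();s=telemetry.state();rt=R.from_rotvec(s['ee_rot']).as_matrix()
print('tool',rt,'cam in tool',rt.T@rw,rt.T@(w['xyz']-s['ee_pos']))
cs={}
for n in('top','side'):
    c=cs[n]=camera_params(n);I=get_image(n)
    cv2.imwrite(f'pics/{n}1raw.png',I[:,:,::-1])
    for t in('shaft','tray','slide_unit','fitted_clamp','screwdriver','grease_jar','bracket'):
        for d in silhouettes(n,t)[:2]:
            m=d['mask'];y,x=np.nonzero(m);u=(x.mean(),y.mean())
            print(n,t,round(d['conf'],2),np.round(d['extent']),np.round(u,1),onz(c,u,0.04)[:2],cv2.minAreaRect(np.c_[x,y].astype(np.float32)))
T=cs['top']
print('grip',onz(T,(356,215),.04),'tip',onz(T,(298,216),.04),'mouth',onz(T,(194,198),.055))
E
```

```text
tool [[-0.9006 -0.4346 -0.001 ]
 [-0.4346  0.9006  0.0018]
 [ 0.0001  0.002  -1.    ]] cam in tool [[-0.0007 -0.9544 -0.2984]
 [ 1.     -0.0006 -0.0004]
 [ 0.0003 -0.2984  0.9544]] [ 0.081  -0.0002 -0.163 ]
top shaft 0.81 [352. 251. 360. 321.] [354.5 288.9] [ 0.2856 -0.2869] ((355.0, 287.0), (70.0, 6.0), 90.0)
top shaft 0.81 [197. 248. 258. 282.] [231.7 261.9] [0.3468 0.0222] ((227.72242736816406, 263.461181640625), (6.3305768966674805, 64.43718719482422), 62.74467086791992)
top tray 0.8 [286. 198. 370. 237.] [326.7 216.7] [ 0.4653 -0.2207] ((327.4126892089844, 216.531982421875), (39.24773406982422, 84.52227020263672), 88.31531524658203)
top slide_unit 0.7 [104. 138. 208. 216.] [149.5 179. ] [0.5602 0.2467] ((154.3500213623047, 178.55001831054688), (97.29788208007812, 68.0236587524414), 8.130102157592773)
top fitted_clamp 0.77 [148. 144. 212. 169.] [178.2 159.1] [0.6151 0.1724] ((179.34002685546875, 159.8800048828125), (65.02486419677734, 19.31962776184082), 10.30484676361084)
top screwdriver 0.84 [353.  97. 371. 169.] [359.7 122.1] [ 0.7199 -0.3127] ((361.7115478515625, 132.05767822
[... 1289 characters left out ...]
1523132324219), 22.166345596313477)
side fitted_clamp 0.17 [211. 159. 262. 169.] [224.6 160.9] [ 0.7192 -0.2731] ((233.4573211669922, 161.88414001464844), (49.473331451416016, 6.51546049118042), 6.34019136428833)
side screwdriver 0.58 [205. 161. 250. 167.] [224.  160.8] [ 0.7219 -0.2729] ((229.45730590820312, 161.38414001464844), (41.411827087402344, 6.625892162322998), 6.340191841125488)
side grease_jar 0.57 [255. 280. 275. 313.] [263.8 295.5] [0.3426 0.305 ] ((263.5, 295.5), (29.0, 19.0), 90.0)
side bracket 0.49 [182. 172. 200. 187.] [190.4 180.2] [ 0.764  -0.0974] ((191.0, 178.5), (17.0, 16.0), 90.0)
grip [ 0.4705 -0.2957  0.04  ] tip [ 0.4662 -0.147   0.04  ] mouth [0.5083 0.1226 0.055 ]
```

Careful with the scale: shifts go in shares of 500 mm and turns go in shares of 2 rad. That gives: -31.9 cm / 50 = -0.638, 20.7 cm / 50 = 0.414, -1.149 rad / 2 = -0.5745.

>>> send_rows(rows=[[[-0.32, 0.206, 0], -0.3], [[-0.638, 0.414, 0], -0.5745], [[-0.638, 0.414, 0], -0.5745], [[-0.638, 0.414, 0], -0.5745], [[-0.638, 0.414, 0], -0.5745], [[-0.638, 0.414, 0], -0.5745], [[-0.638, 0.414, 0], -0.5745], [[-0.638, 0.414, 0], -0.5745], [[-0.638, 0.414, 0], -0.5745], [[-0.638, 0.414, 0], -0.5745], [[-0.638, 0.414, 0], -0.5745], [[-0.638, 0.414, 0], -0.5745]])

```text
time_s: 2.1
ee_pos: [0.4684, -0.2386, 0.2225]
ee_rot: [2.25, -2.192, -0.0]
ft_force: [-0.5, -0.8, 0.8]
opening: 1.002
grip_force: 0.0
```

```bash
cat >> h.py <<'E'
np.set_printoptions(precision=4,suppress=True)
import pickle
def snap(tag):
    s=telemetry.state();c=camera_params('wrist');I=get_image('wrist')
    cv2.imwrite(f'pics/{tag}.png',I[:,:,::-1]);pickle.dump((s,c,I),open(f'{tag}.pkl','wb'))
    rt=R.from_rotvec(s['ee_rot']).as_matrix();print(s['time_s'],'ee',s['ee_pos'],'toolx ang',np.degrees(np.arctan2(rt[1,0],rt[0,0])),'z',rt[:,2],'q',s['joint_pos'],'cam',c['xyz'])
    return s,c,I
E
python3 - <<'E'
from h import *
snap('w1')
E
```

```text
2.1 ee [ 0.4684 -0.2386  0.2225] toolx ang -88.51719682332516 z [-0.0002 -0.     -1.    ] q [-0.1623  0.2159 -0.2339  0.0001 -1.1211  0.1881] cam [ 0.4718 -0.3205  0.3855]
```

View pics/w1.png

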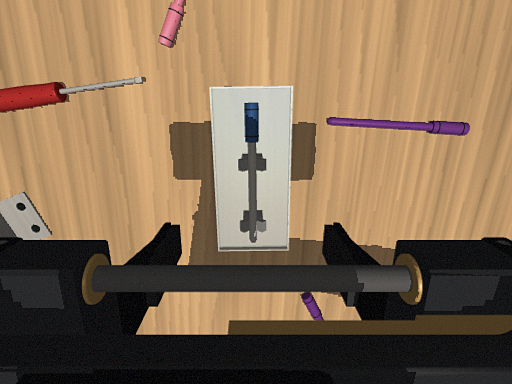

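The wrist view shows the shaft with its blue grip at cols 244–258, rows 102–142, the shoulder near (252,142) and the tip near (253,242). I'll fit the axis now.

```bash
cat >> h.py <<'E'
def blue(I,box):
    l,t,r,b=box;J=I.astype(int);m=(J[...,2]>J[...,0]+25)&(J[...,2]>J[...,1]+10)
    k=np.zeros(m.shape,bool);k[t:b,l:r]=1;m&=k
    y,x=np.nonzero(m);return m,x,y
def axis_rows(I,rows,l,r,thr):  # dark band centre per row
    g=I.astype(float).mean(2);out=[]
    for v in rows:
        w=np.clip(thr-g[v,l:r],0,None)
        if w.sum()>0: out.append(((w*np.arange(l,r)).sum()/w.sum(),v))
    return np.array(out)
E
python3 - <<'E'
from h import *
s,c,I=pickle.load(open('w1.pkl','rb'))
m,x,y=blue(I,(230,90,275,160))
rows=[v for v in range(90,160) if m[v].sum()>4];print('blue rows',rows[0],rows[-1],'width',[m[v].sum() for v in rows[::5]])
g=np.array([(np.nonzero(m[v])[0].mean(),v) for v in rows[3:-3]])
print('cols per row',g[::6])
print(I[190,240:268].mean(1).astype(int),I[120,236:268].astype(int).tolist()[::4])
a=axis_rows(I,[146,148,150,172,176,180,190,196,200,204],242,264,120);print(a)
for uv in [(g[:,0].mean(),rows[0]),(g[:,0].mean(),rows[-1]+1),a[0],a[-1]]: print(uv,onz(c,uv,.04))
# TCP and grasp point projection
rt=R.from_rotvec(s['ee_rot']).as_matrix();print(proj(c,[s['ee_pos'],s['ee_pos']-.019*rt[:,2]]))
E
```

```text
blue rows 103 141 width [np.int64(13), np.int64(13), np.int64(13), np.int64(12), np.int64(12), np.int64(12), np.int64(12), np.int64(12)]
cols per row [[251.  106. ]
 [251.  113. ]
 [251.5 119. ]
 [251.5 125. ]
 [251.5 131. ]
 [251.5 138. ]]
[193 193 194 194 193 197 195 205 145  77  73  81  86  80  79  60 119 195
 196 197 197 196 193 195 196 195 194 191] [[203, 203, 195], [198, 201, 191], [134, 140, 140], [22, 40, 59], [31, 45, 67], [32, 57, 93], [209, 210, 200], [206, 208, 198]]
[[251.6607 146.    ]
 [251.7907 148.    ]
 [251.7313 150.    ]
 [251.7906 172.    ]
 [252.0557 176.    ]
 [252.0714 180.    ]
 [252.1377 190.    ]
 [252.0683 196.    ]
 [252.6316 200.    ]
 [252.5491 204.    ]]
(np.float64(251.38709677419354), 103) [ 0.472  -0.3148  0.04  ]
(np.float64(251.38709677419354), 142) [ 0.4709 -0.2709  0.04  ]
[251.6607 146.    ] [ 0.4705 -0.2662  0.04  ]
[252.5491 204.    ] [ 0.4675 -0.1934  0.04  ]
[[253.8265 237.5549]
 [254.0554 253.2189]]
```

Scaled: 8 cm / 50 = 0.16, 4 cm / 50 = 0.08.

>>> send_rows(rows=[[[-0.06, 0, 0.08], 0], [[-0.06, 0, 0.16], 0], [[-0.06, 0, 0.16], 0], [[-0.06, 0, 0.16], 0]])

```text
time_s: 2.55
ee_pos: [0.4684, -0.2087, 0.1431]
ee_rot: [2.251, -2.19, 0.001]
ft_force: [0.3, -0.3, 1.1]
opening: 0.998
grip_force: 0.0
```

Run:
```python
from h import *
snap('w2')
```

```text
2.55 ee [ 0.4684 -0.2087  0.1431] toolx ang -88.41744353149042 z [-0.0005 -0.001  -1.    ] q [-0.1015  0.2714 -0.379   0.0013 -0.9209  0.1283] cam [ 0.4719 -0.2904  0.3062]
```

View pics/w2.png

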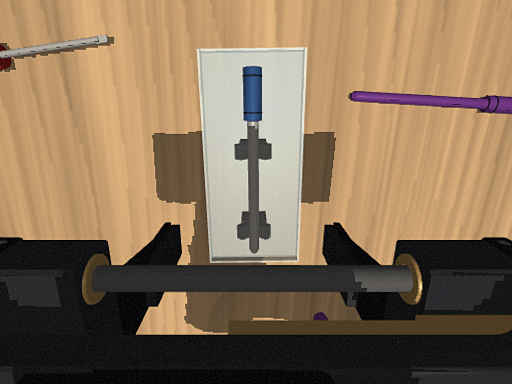

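The closer view shows the grip at rows 66–121, col 253, and the tip near (254,252). I'll triangulate its height and axis from the two wrist places.

Run:
```python
from h import *
D=[]
for t,box in(('w1',(230,90,275,160)),('w2',(230,55,275,135))):
    s,c,I=pickle.load(open(t+'.pkl','rb'));m,x,y=blue(I,box)
    rows=[v for v in range(384) if m[v].sum()>4]
    g=np.array([(np.nonzero(m[v])[0].mean(),v) for v in rows[2:-2]]);p=np.polyfit(g[:,1],g[:,0],1)
    e=[(np.polyval(p,v),v) for v in(rows[0]-.5,rows[-1]+.5)];D.append((c,e,s))
    G=[onz(c,u,.04) for u in e];print(t,e,G,'len',np.linalg.norm(G[1]-G[0]))
    rr=[r for r in(range(146,152) if t=='w1' else range(132,138))]+[r for r in(range(174,206) if t=='w1' else range(162,208))]
    a=axis_rows(I,rr,243,265,120);q=np.polyfit(a[:,1],a[:,0],1)
    A,B=[onz(c,(np.polyval(q,v),v),.04) for v in(rr[0],rr[-1])];d=B-A
    print(' rod',A,B,'ang',np.degrees(np.arctan2(d[1],d[0])))
for k in(0,1): print('tri',tri([d[0] for d in D],[d[1][k] for d in D]))
s=D[1][2];print('TCP px',proj(D[1][0],[s['ee_pos']]))
```

```text
w1 [(np.float64(250.99377151015472), 102.5), (np.float64(251.76500274195382), 141.5)] [array([ 0.4725, -0.3154,  0.04  ]), array([ 0.4705, -0.2715,  0.04  ])] len 0.04394577197279907
 rod [ 0.4704 -0.2662  0.04  ] [ 0.4678 -0.192   0.04  ] ang 92.06421273313333
w2 [(np.float64(252.2830661053647), 65.5), (np.float64(252.70419866436814), 120.5)] [array([ 0.4721, -0.3165,  0.04  ]), array([ 0.4705, -0.2714,  0.04  ])] len 0.04511992092573693
 rod [ 0.4705 -0.2614  0.04  ] [ 0.4674 -0.1897  0.04  ] ang 92.42136786521701
tri [ 0.4723 -0.3155  0.0503]
tri [ 0.4705 -0.2714  0.0396]
TCP px [[253.8319 237.5753]]
```

Scaled: 12.21 cm / 50 = 0.2442, 10.5 cm / 50 = 0.21, -0.01 rad / 2 = -0.005.

>>> send_rows(rows=[[[0.09, 0, 0.04], -0.005], [[0.1698, -0.0012, 0.1], -0.005], [[0.1698, -0.0012, 0.16], -0.005], [[0.1698, -0.0012, 0.21], -0.005], [[0.1698, -0.0012, 0.2442], -0.005], [[0.1698, -0.0012, 0.2442], -0.005], [[0.1698, -0.0012, 0.2442], -0.005]], jaw=1)

```text
time_s: 3.3
ee_pos: [0.4728, -0.2936, 0.0223]
ee_rot: [-2.263, 2.178, -0.005]
ft_force: [-0.1, 0.5, 0.2]
opening: 1.001
grip_force: 0.0
```

>>> send_rows(rows=[[[0, 0, 0], 0], [[0, 0, 0], 0], [[0, 0, 0], 0], [[0, 0, 0], 0], [[0, 0, 0], 0], [[0, 0, 0], 0], [[0, 0, 0], 0], [[0, 0, 0], 0], [[0, 0, 0], 0], [[0, 0, 0], 0]], jaw=-1)

```text
time_s: 4.3
ee_pos: [0.4709, -0.2925, 0.0204]
ee_rot: [2.263, -2.178, -0.001]
ft_force: [-1.9, 0.6, 0.9]
opening: 0.176
grip_force: 30.4
```

Scaled: -48 cm / 50 = -0.96, -4.8 cm / 50 = -0.096, 0.108 rad / 2 = 0.054.

>>> send_rows(rows=[[[0, 0, -0.02], 0], [[0, 0, -0.06], 0], [[0, 0, -0.14], 0], [[0, 0, -0.24], 0], [[0, 0, -0.34], 0], [[-0.04, 0, -0.36], 0], [[-0.12, -0.014, -0.36], 0.01], [[-0.22, -0.026, -0.36], 0.02], [[-0.32, -0.038, -0.36], 0.03], [[-0.42, -0.05, -0.36], 0.04], [[-0.52, -0.06, -0.36], 0.05], [[-0.62, -0.072, -0.36], 0.054], [[-0.72, -0.084, -0.36], 0.054], [[-0.82, -0.096, -0.36], 0.054], [[-0.9, -0.106, -0.36], 0.054], [[-0.96, -0.11, -0.36], 0.054], [[-0.96, -0.11, -0.36], 0.054], [[-0.96, -0.11, -0.36], 0.054], [[-0.96, -0.11, -0.36], 0.054]])

```text
time_s: 6.2
ee_pos: [0.5075, 0.1883, 0.2007]
ee_rot: [2.141, -2.298, -0.0]
ft_force: [0.2, -1.2, -1.2]
opening: 0.17
grip_force: 30.0
```

Run:
```python
from h import *
snap('w3')
cv2.imwrite('pics/top3.png',get_image('top')[:,:,::-1]);cv2.imwrite('pics/side3.png',get_image('side')[:,:,::-1])
```

```text
6.2 ee [0.5075 0.1883 0.2007] toolx ang -94.0501013394857 z [-0.0003 -0.0002 -1.    ] q [ 0.6549  0.2607 -0.2314 -0.0001 -1.0791 -0.7256] cam [0.503  0.1066 0.3637]
```

View pics/w3.png

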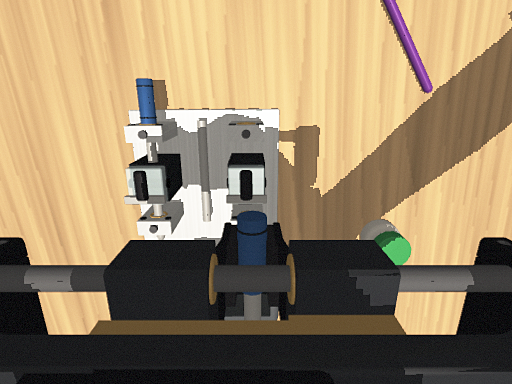

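The wrist view shows the held grip at (252,240), in line with the open front lane: first bearing near (246,130), clamp near (246,172). The fitted rear shaft's grip is at (146,100). Here is an enlargement.

Run:
```python
import cv2
I=cv2.imread('pics/w3.png');cv2.imwrite('pics/w3c.png',cv2.resize(I[75:235,115:305],None,fx=3.75,fy=3.75,interpolation=cv2.INTER_NEAREST)[:600])
```

```text
(no output)
```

View pics/w3c.png

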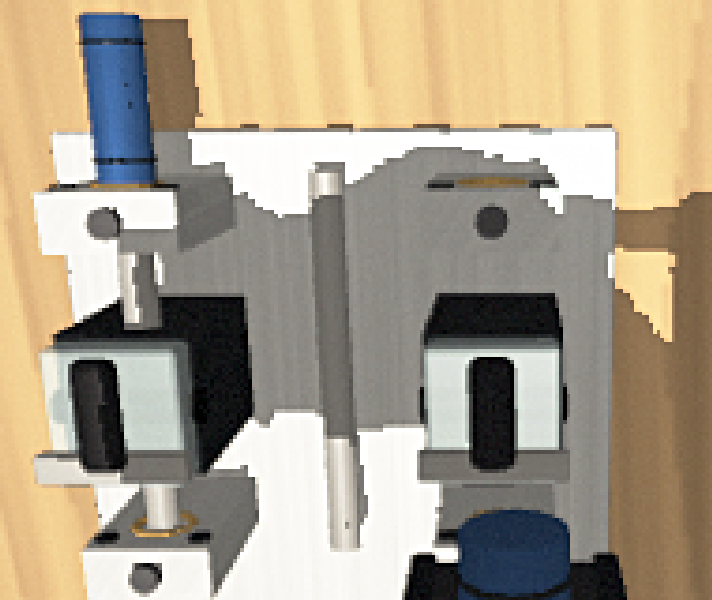

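```bash
cat > m.py <<'E'
from h import *
s,c,I=pickle.load(open('w3.pkl','rb'))
f=lambda x,y:(x/3.75+115-.5+.13,y/3.75+75-.5+.13)
def ln(a,b,z,n):
    A,B=onz(c,f(*a),z),onz(c,f(*b),z);d=B-A;print(n,A,B,np.linalg.norm(d),'ang',np.degrees(np.arctan2(d[1],d[0])))
ln((110.5,40),(124.5,158),.055,'grip rings')
ln((110.5,40),(162,505),.055,'grip-rod')
ln((614,130),(613,530),.012,'plate right edge')
ln((103,222),(145,577),.080,'screws rear')
ln((491,222),(103,222),.080,'screws front-rear')
ln((428,186),(555,186),.078,'front block top front edge')
ln((35,193),(178,193),.078,'rear block top front edge')
ln((52,130),(614,130),.012,'plate front edge')
ln((424,345),(562,345),.099,'front clamp top'); ln((491,362),(491,465),.1,'clamp slot')
# held grip
m,x,y=blue(I,(225,205,280,300));rows=[v for v in range(384) if m[v].sum()>6]
print('held',[(v,m[v].sum(),np.nonzero(m[v])[0].mean()) for v in rows[::6]])
rt=R.from_rotvec(s['ee_rot']).as_matrix();g=s['ee_pos']-.019*rt[:,2]
print('grasp px',proj(c,[g,g+.022*rt[:,0],g-.022*rt[:,0],g-.07*rt[:,0]]))
E
python3 m.py
```

```text
grip rings [0.6087 0.0872 0.055 ] [0.6104 0.1175 0.055 ] 0.030388272574846213 ang 86.8524694270259
grip-rod [0.6087 0.0872 0.055 ] [0.617  0.2187 0.055 ] 0.13178629073921133 ang 86.37313557943355
plate right edge [0.4731 0.1215 0.012 ] [0.4793 0.2546 0.012 ] 0.1331924484788988 ang 87.31202992237515
screws rear [0.61  0.132 0.08 ] [0.6162 0.2308 0.08  ] 0.09903998741447093 ang 86.38156523982457
screws front-rear [0.5112 0.139  0.08  ] [0.61  0.132 0.08 ] 0.09901892778588128 ang -4.0927262457299305
front block top front edge [0.5265 0.1291 0.078 ] [0.4943 0.1314 0.078 ] 0.03232631610890597 ang 175.90708838381235
rear block top front edge [0.6267 0.1237 0.078 ] [0.5903 0.1263 0.078 ] 0.036469233170445065 ang 175.90712415010796
plate front edge [0.6462 0.1091 0.012 ] [0.4731 0.1215 0.012 ] 0.17352628211761495 ang 175.90680696796642
front clamp top [0.5294 0.1656 0.099 ] [0.4955 0.168  0.099 ] 0.033977966916623234 ang 175.90793500995042
clamp slot [0.5133 0.1708 0.1   ] [0.5153 0.1976 0.1   ] 0.026858398459043042 ang 85.5514160285212
held [(211, np.int64(11), np.float64(253.0)), (217, np.int64(30), np.float64(251.5)), (223, np.int64(29), np.float64(252.0)), (229, np.int64(28), np.float64(251.5)), (235, np.int64(21), np.float64(251.71428571428572)), (241, np.int64(28), np.float64(251.5)), (247, np.int64(28), np.float64(251.5)), (253, np.int64(28), np.float64(251.5)), (259, np.int64(28), np.float64(251.5)), (292, np.int64(19), np.float64(252.0))]
grasp px [[254.0066 253.0906]
 [254.074  216.129 ]
 [253.9443 287.1736]
 [253.8241 353.044 ]]
```

Run:
```python
from h import *
E=[];A=[];C=[]
for i in range(10):
    s=telemetry.state();c=camera_params('wrist');rt=R.from_rotvec(s['ee_rot']).as_matrix()
    E.append(s['ee_pos']);A.append(np.degrees(np.arctan2(rt[1,0],rt[0,0])));C.append(np.r_[c['xyz'],rt.T@(c['xyz']-s['ee_pos'])]);get_image('top')
for X in(E,A,C): print(np.mean(X,0),np.std(X,0))
```

```text
[0.5079 0.1886 0.2006] [0.     0.0003 0.0001]
-94.05742767831435 0.02849562204924296
[ 0.5033  0.1069  0.3636  0.0818 -0.0012 -0.163 ] [0.0001 0.0004 0.0001 0.     0.     0.    ]
```

Scaled: 22.93 cm / 50 = 0.4586, 22 cm / 50 = 0.44, -0.006 rad / 2 = -0.003.

>>> send_rows(rows=[[[0.06, -0.002, 0], -0.003], [[0.16, -0.004, 0], -0.003], [[0.26, -0.008, 0], -0.003], [[0.36, -0.012, 0], -0.003], [[0.44, -0.014, 0], -0.003], [[0.4586, -0.014, 0.04], -0.003], [[0.4586, -0.014, 0.12], -0.003], [[0.4586, -0.014, 0.2], -0.003], [[0.4586, -0.014, 0.28], -0.003], [[0.4586, -0.014, 0.32], -0.003], [[0.4586, -0.014, 0.33], -0.003], [[0.4586, -0.014, 0.33], -0.003], [[0.4586, -0.014, 0.33], -0.003], [[0.4586, -0.014, 0.33], -0.003], [[0.4586, -0.014, 0.33], -0.003], [[0.4586, -0.014, 0.33], -0.003]])

```text
time_s: 8.45
ee_pos: [0.4993, -0.0399, 0.0363]
ee_rot: [-2.148, 2.29, -0.001]
ft_force: [0.3, -0.5, -1.4]
opening: 0.173
grip_force: 30.0
```

Run:
```python
from h import *
snap('w4')
T=camera_params('top');S=camera_params('side')
t=get_image('top');si=get_image('side')
a=cv2.resize(t[150:240,120:290],None,fx=4.7,fy=4.7,interpolation=cv2.INTER_NEAREST)
cv2.imwrite('pics/t4c.png',a[:,:,::-1])
b=cv2.resize(si[190:310,160:320],None,fx=5,fy=5,interpolation=cv2.INTER_NEAREST);cv2.imwrite('pics/s4c.png',b[:,:,::-1])
s=telemetry.state();print(s['ee_pos'],s['ft_force'],s['opening'])
rt=R.from_rotvec(s['ee_rot']).as_matrix();g=s['ee_pos']-.019*rt[:,2]
P=np.array([g-k*rt[:,0] for k in(.022,.08,.152,.172)])
for n,c,o,f in(('t',T,(120,150),4.7),('s',S,(160,190),5)): print(n,((proj(c,P)-o)+.5)*f)
```

```text
8.45 ee [ 0.4993 -0.0399  0.0363] toolx ang -93.66379392446004 z [ 0.0017  0.0004 -1.    ] q [ 0.2449  0.4025 -0.5255  0.     -0.641  -0.3089] cam [ 0.4949 -0.1217  0.1992]
[ 0.4989 -0.04    0.0357] [ 0.3179  0.2275 -0.9471] 0.17273355362203624
t [[604.7696 245.0902]
 [499.6024 237.2729]
 [369.8652 227.6294]
 [333.9862 224.9625]]
s [[468.7799  75.3994]
 [425.5797 124.2038]
 [367.1431 190.2212]
 [349.8662 209.7393]]
```

View pics/t4c.png

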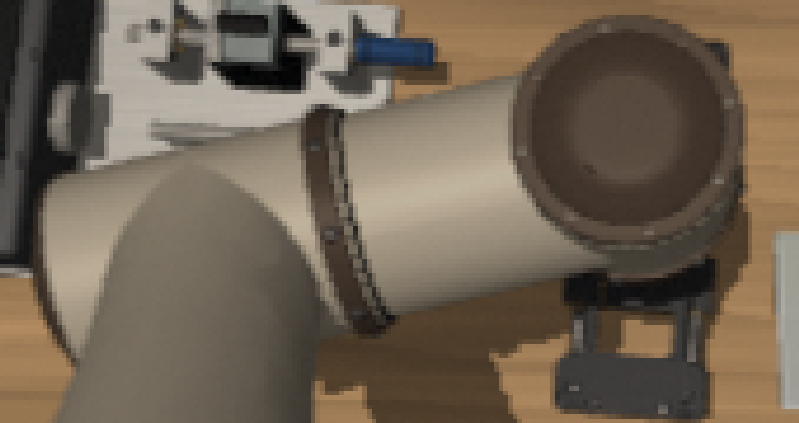

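View pics/s4c.png

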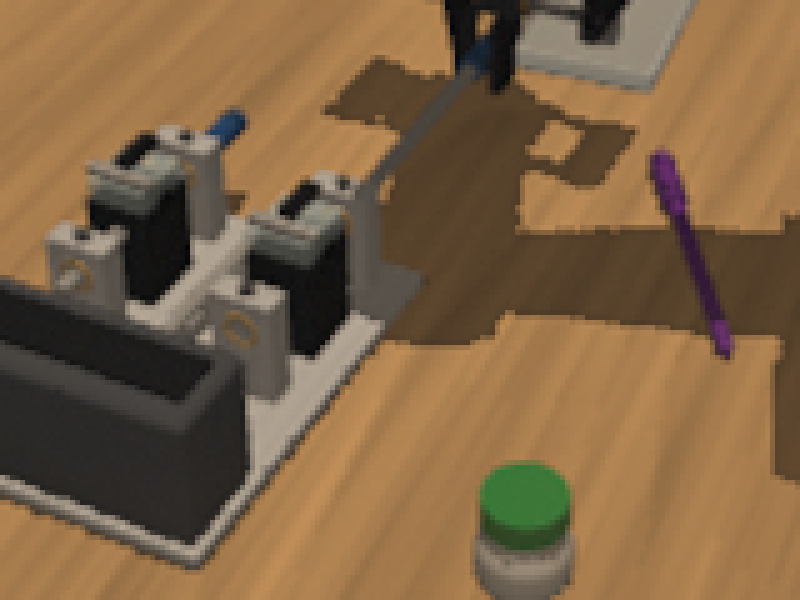

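The side crop shows the held rod running from (470,72) to about (375,180) along its predicted line with no droop. The open bore of the second bearing is at (238,328). I'll check whether the extended axis passes through it.

Run:
```python
from h import *
s,_,_=pickle.load(open('w4.pkl','rb'));s=telemetry.state();S=camera_params('side')
rt=R.from_rotvec(s['ee_rot']).as_matrix();g=s['ee_pos']-.019*rt[:,2];f=lambda P:((proj(S,P)-(160,190))+.5)*5
print(g,f([g-k*rt[:,0] for k in(.280,.288,.296)]))
E_=g-.288*rt[:,0];print('dx,dz 5mm',f([E_+[.005,0,0],E_+[0,0,.005]]))
# rear exit from wrist measurement, for camera check: rear shaft tip = front exit + 100mm perpendicular
d=-rt[:,0];n=np.array([d[1],-d[0],0]);print('rear exit/tip',f([E_+.1*n,E_+.1*n+.014*d]))
```

```text
[ 0.4989 -0.04    0.0547] [[247.5364 325.344 ]
 [239.2871 334.6634]
 [230.9368 344.097 ]]
dx,dz 5mm [[230.471  332.2089]
 [238.7324 327.0238]]
rear exit/tip [[ 74.7165 279.7943]
 [ 58.8225 295.2447]]
```

Scaled: -3.1 cm / 50 = -0.062, -1.6 cm / 50 = -0.032.

>>> send_rows(rows=[[[-0.01, 0, 0], 0], [[-0.02, 0, 0], 0], [[-0.026, 0, 0], 0], [[-0.032, 0, 0], 0], [[-0.038, 0, 0], 0], [[-0.044, 0, 0], 0], [[-0.05, 0, 0], 0], [[-0.056, 0, 0], 0], [[-0.062, 0, 0], 0], [[-0.062, 0, 0], 0], [[-0.062, 0, 0], 0]])

```text
time_s: 9.7
ee_pos: [0.5009, -0.009, 0.0355]
ee_rot: [-2.149, 2.291, -0.0]
ft_force: [-0.4, -0.2, -0.7]
opening: 0.172
grip_force: 30.0
```

>>> send_rows(rows=[[[-0.008, 0, 0], 0], [[-0.016, 0, 0], 0], [[-0.024, 0, 0], 0], [[-0.032, 0, 0], 0], [[-0.04, 0, 0], 0], [[-0.048, 0, 0], 0], [[-0.056, 0, 0], 0], [[-0.064, 0, 0], 0], [[-0.072, 0, 0], 0], [[-0.08, 0, 0], 0], [[-0.08, 0, 0], 0], [[-0.08, 0, 0], 0]])

```text
time_s: 10.9
ee_pos: [0.5033, 0.0309, 0.0355]
ee_rot: [2.149, -2.291, -0.0]
ft_force: [-0.6, -0.6, -1.0]
opening: 0.173
grip_force: 30.0
```

Run:
```python
from h import *
E=[];A=[];F=[]
for i in range(4):
    get_image('side');s=telemetry.state();rt=R.from_rotvec(s['ee_rot']).as_matrix()
    E.append(s['ee_pos']);A.append(np.degrees(np.arctan2(rt[1,0],rt[0,0])));F.append(np.r_[s['ft_force'],s['moment']])
print(np.mean(E,0),np.mean(A),np.mean(F,0),s['time_s'])
```

```text
[0.5033 0.0307 0.0354] -93.67509500764898 [ 0.1869  0.6121 -0.892  -0.0785  0.1139 -0.008 ] 11.1
```

Scaled: -6 cm / 50 = -0.12, -5.8 cm / 50 = -0.116.

>>> send_rows(rows=[[[-0.01, 0, 0], 0], [[-0.02, 0, 0], 0], [[-0.03, 0, 0], 0], [[-0.04, 0, 0], 0], [[-0.05, 0, 0], 0], [[-0.06, 0, 0], 0], [[-0.07, 0, 0], 0], [[-0.08, 0, 0], 0], [[-0.086, 0, 0], 0], [[-0.092, 0, 0], 0], [[-0.098, 0, 0], 0], [[-0.104, 0, 0], 0], [[-0.11, 0, 0], 0], [[-0.116, 0, 0], 0], [[-0.12, 0, 0], 0], [[-0.12, 0, 0], 0], [[-0.12, 0, 0], 0]])

```text
time_s: 12.8
ee_pos: [0.5072, 0.0907, 0.0355]
ee_rot: [2.149, -2.291, -0.0]
ft_force: [0.6, 1.0, -0.7]
opening: 0.171
grip_force: 30.0
```

>>> send_rows(rows=[[[-0.008, 0, 0], 0], [[-0.016, 0, 0], 0], [[-0.022, 0, 0], 0], [[-0.026, 0, 0], 0], [[-0.028, 0, 0], 0], [[-0.03, 0, 0], 0], [[-0.03, 0, 0], 0], [[-0.03, 0, 0], 0]])

```text
time_s: 13.6
ee_pos: [0.5081, 0.1056, 0.0354]
ee_rot: [2.149, -2.291, -0.0]
ft_force: [0.1, 0.4, -1.2]
opening: 0.171
grip_force: 30.0
```

Scaled: -0.2 cm / 50 = -0.004, -0.1 cm / 50 = -0.002.

>>> send_rows(rows=[[[-0.002, 0, 0], 0], [[-0.002, 0, 0], 0], [[-0.004, 0, 0], 0], [[-0.004, 0, 0], 0], [[-0.004, 0, 0], 0]])

```text
time_s: 14.1
ee_pos: [0.5083, 0.1077, 0.0355]
ee_rot: [-2.149, 2.291, 0.0]
ft_force: [0.2, 0.1, -1.8]
opening: 0.174
grip_force: 30.0
```

Still no contact, so I'll advance in small steps until the force shows the shoulder.

Scaled: -0.15 cm / 50 = -0.003, -0.1 cm / 50 = -0.002.

>>> send_rows(rows=[[[-0.001, 0, 0], 0], [[-0.002, 0, 0], 0], [[-0.003, 0, 0], 0], [[-0.003, 0, 0], 0], [[-0.003, 0, 0], 0]])

```text
time_s: 14.6
ee_pos: [0.5084, 0.1092, 0.0354]
ee_rot: [-2.149, 2.291, 0.0]
ft_force: [-0.2, -0.2, -0.5]
opening: 0.174
grip_force: 30.0
```

Scaled: -0.15 cm / 50 = -0.003, -0.1 cm / 50 = -0.002.

>>> send_rows(rows=[[[-0.001, 0, 0], 0], [[-0.002, 0, 0], 0], [[-0.003, 0, 0], 0], [[-0.003, 0, 0], 0], [[-0.003, 0, 0], 0]])

```text
time_s: 15.1
ee_pos: [0.5084, 0.1104, 0.0354]
ee_rot: [2.149, -2.291, 0.0]
ft_force: [-0.2, -2.2, -1.3]
opening: 0.173
grip_force: 30.0
```

Scaled: -0.1 cm / 50 = -0.002, -0.05 cm / 50 = -0.001.

>>> send_rows(rows=[[[-0.001, 0, 0], 0], [[-0.002, 0, 0], 0], [[-0.002, 0, 0], 0], [[-0.002, 0, 0], 0], [[-0.002, 0, 0], 0]])

```text
time_s: 15.6
ee_pos: [0.5083, 0.1105, 0.0354]
ee_rot: [2.148, -2.29, 0.001]
ft_force: [2.0, -6.0, -0.7]
opening: 0.174
grip_force: 30.0
```

Run:
```python
from h import *
s,c,I=snap('w5');F=[]
for i in range(4):
    b=get_image('side');s=telemetry.state();F.append(np.r_[s['ee_pos'],s['ft_force']])
print(np.mean(F,0))
a=cv2.resize(I[80:384,150:350],None,fx=1.9,fy=1.9);b=cv2.resize(b[200:310,140:290],None,fx=2.75*1.9,fy=2.75*1.9)[:a.shape[0]]
h=min(a.shape[0],b.shape[0]);im=np.hstack([a[:h],b[:h]])
im=cv2.resize(im,None,fx=min(1,790/im.shape[1]),fy=min(1,790/im.shape[1]));cv2.imwrite('pics/f.png',im[:,:,::-1]);print(im.shape)
```

```text
15.6 ee [0.5083 0.1105 0.0354] toolx ang -93.6882119515354 z [-0.001  -0.0016 -1.    ] q [ 0.5267  0.4301 -0.4773  0.0014 -0.6651 -0.5922] cam [0.5044 0.029  0.1985]
[ 0.5083  0.1105  0.0354  2.2026 -6.3856 -0.2852]
(390, 790, 3)
```

View pics/f.png

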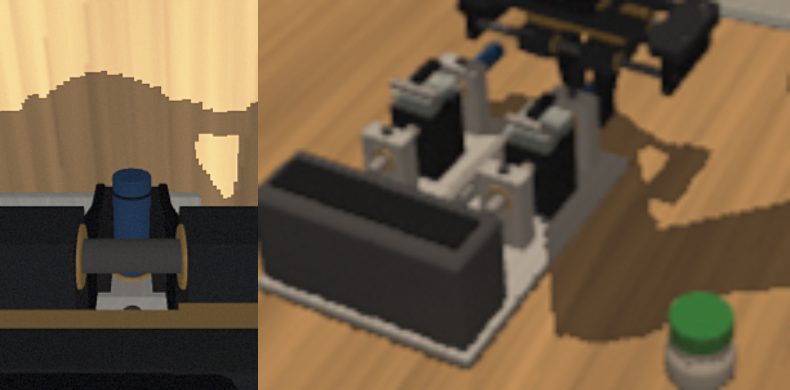

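The wrist half shows the grip's shoulder against the first bearing, and the side half shows the tip out of the second bearing at about (490,200). The tool stopped advancing at y = 0.1105 with about 6 N of push, which fits the shoulder touching. I'll hand it in.

```bash
python3 -c "
from plant import ticket;print(ticket.sign_off())"
```

```text
the job is handed in; nothing more can be done
None
```

The spare shaft is in the open front lane, through both bearings and the clamp, with its shoulder against the first bearing and the gripper still closed on the grip; I handed the job in at about 16 s, and no verdict came back.

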